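# Fill the mug with cooling balls at the dispenser

### The arm

A 6-joint arm with a two-finger parallel gripper is mounted at the origin on a cart in front of the work surface, level with it; the furniture and walls round the work are solid. World frame = base frame: x ahead of the robot, y to its left, z up, the work surface at z = 0. Lengths are in m, angles in rad, forces in N, time in s.
With the tool pointing down it reaches from about 0.275 to 0.75 m from the base axis. Payload 10.2 kg.
Tool frame: the origin (TCP) lies between the finger pads; the fingertips stand 14 mm ahead of it and the grasp point (between the pads) lies 5 mm behind it; z points along the fingers, y is the line along which they close (so a half turn about z gives the same grasp; the last joint's range is limited). The gripper opens to 88 mm and grips with 3 to 60 N. Pads are 18 mm wide; open, the fingers measure 123 mm over their backs; the gripper's body (75 mm by 187 mm) begins 45 mm behind the grasp point.
Start: joints at [-1.331, 0.313, 1.498, -0, 1.331, -0.223], TCP at [0.234, -0.47, 0.253] pointing down, gripper open.
Joint ranges: [-2.94, 2.94], [-0.97, 2.17], [0.19, 2.56], [-1.23, 4.37], [0.02, 3.11], [-2.88, 2.88]. Speed limits (rad/s): [2.39, 2.39, 3.01, 3.14, 3.14, 3.14].

### API

Orientations are given as a rotation vector (axis times angle).
In Python, from workcell import manip gives the robot as it stands. The module is installed in compiled form; this text tells all that it offers.
- The arm moves only by the shell command python3 -m creep 'ROWS' [OPENING] [FORCE]. ROWS is JSON, a list of rows, each a list of 4 numbers: the shift along the tool's x, y, z in cm, then the turn about the tool's z in rad. A call has exactly 8 rows; each row is the pose to reach, as a shift and turn from the pose commanded when the call began, along the tool's axes at that moment; what a row does not reach only later rows make up. A row lasts 1/12 s, in which the tool goes at most 41.7 mm and 7.16 degrees, less where a joint would pass 70% of its speed; a pose out of reach is approached as far as the arm can. A call with a gripper value outside its range is refused whole. OPENING is the opening, from 0 (shut) to 1 (fully open), set as the call begins (- or left out, the last holds). The fingers move at their own pace and stop on an object; FORCE is the grip in N (left out, the last holds). Time passes only in rows, so rows that repeat a pose let the fingers close, or fill a call up. It gives the time, the measured TCP pose, the force, the opening and the grip force at its end, in the units of the state.
- manip.get_obs(): the state, without advancing time (a new reading comes with each control period).
- manip.camera(name): name is "side" or "top"; returns a dict with "frame" (384x512x3 uint8, blue, green, red), "range_z" (384x512 float32, m along the optical axis (not along the pixel's ray), 0 where there is no reading), "vfov" (degrees; the focal length in pixels is half the picture's height over the tangent of half this angle, whatever the lens; pixels are square), "cx", "cy" (the principal point, pixels), "k1" (the pictures are not rectified: a ray, as slopes to the right and down, at radius r is drawn at 1 + k1 r^2 times it, then the intrinsics apply), "R" (3x3) and "t" (3): a world point X has camera coordinates R X + t. Camera axes: x right, y down, z forward; pixel columns grow to the right and rows downward; lengths in m; the calibration is good to about 2 mm. A picture is of the moment at which its call begins.
- manip.close_job(): hands the job in; it is judged then, once.
Trained networks look in the newest picture that a camera, given by its name, has taken for a name from the list of things; names that differ only in an ending like _2 or _b are one class to them, and where a whole thing is asked for, a point or a joint stands for the part that bears it (a point fixed in the world has none). Each returns a list of dicts, best first, with "score" (0 to 1); they miss things now and then, are a little off and sometimes report something else, mostly with a low value. They report only what shows in the picture. A call takes as long as a camera call.
- manip.silhouettes(thing, camera): "mask" (384x512 bool, what is visible of it) and "uv" ([column, row] in pixels, amid what is visible of it).
The state is a dict: "t": time; "qpos": joint angles; "dq": joint speeds; "joint_efforts": joint torques, N m; "tool_pos": TCP position; "ee_rot": TCP orientation; "ft_force": force on the tool from outside, world axes, zero at the start; "wrist_torque": the same for the moment, N m; "opening": finger opening in m; "finger_force": force on a finger pad.
Only numpy, scipy, OpenCV 4.12 (cv2) and the standard library are available. Lean on these libraries where they do the work, as an engineer would, in place of code of your own. Each camera call takes 0.05 s, during which the arm holds its last target. There are 200 camera calls.

### The job

Slide the mug along the board, upright, into the cooling-ball dispenser and press it against the spring paddle right to the stop, holding it steady there until all three blue balls have dropped into the mug. Then ease off so that the paddle comes all the way back out, and leave the mug standing upright on the board with the three balls in it. Leave the other things on the board where they are.

Things in the scene. Friction and masses are not known exactly. Their poses are not given: they have to be found in the camera images.
- mug: Open mug, white outside, terracotta inside, 93 mm high, about 0.2 to 0.34 kg, standing on the board. Round body 82 mm in outer diameter, wall 4 to 9 mm; its upright centre line passes through (0, +14.5 mm) of this frame. Origin at foot level, z up. The handle points along -y: at the start to the right of the dispenser's lane, from 0.1 rad back toward the robot to 0.5 rad forward.
- mug_mouth (a point): Centre of the mug's mouth, on the centre line of the round body, 92 mm above its foot.
- mug_handle (a point): Outer end of the mug's handle, 71 mm from the body's centre line, 50 mm above the foot. The handle is up to 34 mm wide and lies 18 to 83 mm above the foot.
- dispenser: Fixed dispenser for reusable cooling balls, on the wooden board (board top at z = 0.054). Origin on the board at the home spot; +x points into the dispenser, away from the robot within 0.25 rad, +y to its left, z up. Red column at x = 63 to 121 mm, 84 mm wide, 153 mm high, on a foot to x = 135 mm; in front of it the spring paddle; balls lie in an overhead trough on the left.
- home_spot (a point): On the board, where the centre line of the mug's body stands when the mug is fully home (the dispenser's origin).
- lane_mouth (a point): Entrance of the lane, on the board, at x = -79 mm of the dispenser. The mug slides in along the dispenser's +x, on the board, between two steel guide rails 10 mm high (lower than the handle): about 140 mm apart here, narrowing to 92 mm at x = -15 mm and parallel from there to x = 60 mm.
- outlet (a point): Ball outlet over the home spot, 104 mm above the board. The grey open-topped trough overhangs the mug: x = -13 to 25 mm, from y = 0 leftward, 104 to 132 mm above the board; nothing overhangs the lane at x below -14 mm. A hand pushing the mug from the robot's side should lean back (fingers pointing forward and down, 30 to 40 degrees) so that its body stays off the trough.
- barrel (a point): Left end of the round red plunger barrel (36 mm thick, 106 to 142 mm above the board) that continues the trough from y = 102 to 196 mm of the dispenser, on a post at y = 133 to 159 mm with a foot 64 x 56 mm.
- paddle_face (a point): Centre of the black rubber face (30 mm wide, 34 mm high) of the spring paddle, 45 mm above the board; it faces the dispenser's -x and moves with the paddle. With the paddle out it stands at x = 5 mm of the dispenser, at the stop at 41 mm. Push the mug at about the same height, or it may tip.
- paddle (a joint): Travel of the spring paddle along the dispenser's +x: 0 out, 0.036 m at its stop. The spring pushes back with 6 N at 0 and 9.6 N at the stop, damped. The thin steel gate plate across the outlet (112 to 140 mm above the board) moves with it: balls pass only beyond about 0.031 m. When the hand eases off, the paddle slides the mug back out and the gate shuts.
- plunger (a joint): Travel of the slow spring plunger that pushes the balls along the trough (dispenser's -y) to the outlet: about 0 at the start, 0.067 to 0.072 m when the last ball has dropped. It moves on only while the gate is open; all three balls take about 4 to 6 s.
- ball_0_center (a point): Centre of blue cooling ball 0, 28 mm in diameter, 20 g, at the start lying in the trough next to the gate; balls drop one by one from the outlet over the home spot.
- ball_1_center (a point): Centre of blue cooling ball 1, 28 mm in diameter, 20 g, at the start lying in the trough in the middle; balls drop one by one from the outlet over the home spot.
- ball_2_center (a point): Centre of blue cooling ball 2, 28 mm in diameter, 20 g, at the start lying in the trough next to the plunger; balls drop one by one from the outlet over the home spot.
- jam_jar: Bystander: jam jar, 75 mm wide, 112 mm high. Origin at the centre of its underside.
- yoghurt_pot: Bystander: yoghurt pot, 72 mm wide, 71 mm high. Origin at the centre of its underside.
- spice_jar_yellow: Bystander: spice jar with a yellow cap, 45 mm wide, 100 mm high. Origin at the centre of its underside.
- spice_jar_white: Bystander: spice jar with a white cap, 47 mm wide, 98 mm high. Origin at the centre of its underside.
- pepper_mill: Bystander: dark wooden pepper mill, 58 mm wide, 160 mm high. Origin at the centre of its underside.
- soap_bottle: Bystander: washing-up liquid bottle, 46 x 76 mm, 258 mm high. Origin at the centre of its underside.

How it is judged:
By the outcome, as a careful person would: the job done as asked, in the order asked, and still so for the second after the job is handed in, with the robot touching nothing.
It also fails if it takes over 64 s, if anything falls off the work surface, if the arm or the gripper's body presses on something with over 40 N, if the wrist force passes 120 N, or if a joint passes its speed limit or range.

## Working session

There is one attempt and no reset: what is moved stays moved. The work goes in short steps, Python scripts to look and compute and a shell command to move; the robot and the scene stay as the last step left them, time stands still between calls to the robot, and variables do not carry over. Pictures are saved under pics/ and viewed, at most 10 in all, crops included, and the job is handed in when it is done.

```bash
mkdir -p pics; cat > h.py <<'E'
import numpy as np, cv2
from workcell import manip
from scipy.spatial.transform import Rotation as Rn
def pts(c,mask=None):
    h,w=c["range_z"].shape; f=h/2/np.tan(np.radians(c["vfov"])/2)
    v,u=np.mgrid[:h,:w].astype(np.float32)
    K=np.array([[f,0,c["cx"]],[0,f,c["cy"]],[0,0,1]])
    s=cv2.undistortPoints(np.stack([u.ravel(),v.ravel()],1)[:,None].astype(np.float64),K,np.array([c["k1"],0,0,0.]))[:,0].reshape(h,w,2)
    z=c["range_z"]; P=np.dstack([s*z[...,None],z])
    W=(P-np.array(c["t"]))@np.array(c["R"])
    ok=z>0
    return W,ok
E
python3 - <<'E'
from h import *
np.set_printoptions(precision=4,suppress=True)
o=manip.get_obs(); print({k:np.round(v,3) for k,v in o.items()})
ims=[]
for n in("side","top"):
    c=manip.camera(n); W,ok=pts(c); ims.append(c["frame"])
    cv2.imwrite(f"pics/{n}0.png",c["frame"])
    print(n,"cam",-np.array(c["R"]).T@np.array(c["t"]),c["vfov"])
    for th in["mug","dispenser","paddle_face","barrel","ball_0_center","mug_handle","jam_jar","yoghurt_pot","spice_jar_yellow","spice_jar_white","pepper_mill","soap_bottle"]:
        for d in manip.silhouettes(th,n)[:2]:
            m=d["mask"]&ok
            if m.sum()<5: continue
            p=W[m]; print(th,round(d["score"],2),np.round(d["uv"]),m.sum(),np.median(p,0),np.percentile(p,2,0),np.percentile(p,98,0))
E
```

```text
{'t': np.float64(0.0), 'qpos': array([-1.331,  0.313,  1.498,  0.   ,  1.331, -0.223]), 'dq': array([ 0.001,  0.   ,  0.001,  0.002, -0.002, -0.002]), 'joint_efforts': array([  0.001, -40.22 , -25.227,   0.07 ,   0.035,  -0.   ]), 'tool_pos': array([ 0.234, -0.47 ,  0.252]), 'ee_rot': array([-3.057, -0.72 ,  0.   ]), 'ft_force': array([-0.196,  0.48 , -0.031]), 'wrist_torque': array([ 0.015, -0.013,  0.004]), 'finger_force': np.float64(0.0), 'opening': np.float64(0.088)}
side cam [ 0.038  -0.7752  0.8268] 53.31994215388328
mug 0.63 [281. 254.] 144 [ 0.5043 -0.2252  0.0834] [ 0.4886 -0.2521  0.0545] [ 0.5224 -0.2199  0.1081]
dispenser 0.64 [316. 187.] 2143 [ 0.715  -0.154   0.1738] [ 0.6379 -0.2055  0.0593] [0.7595 0.0092 0.2087]
dispenser 0.56 [279. 250.] 179 [ 0.506  -0.2255  0.0876] [ 0.2706 -0.494   0.0543] [ 0.5491 -0.2065  0.459 ]
paddle_face 0.5 [311. 195.] 277 [ 0.6685 -0.1589  0.1716] [ 0.6424 -0.1706  0.0627] [ 0.7166 -0.1247  0.1949]
barrel 0.88 [317. 188.] 2301 [ 0.7147 -0.1527  0.1725] [ 0.6378 -0.2068  0.0558] [0.7626 0.0224 0.2087]
mug_handle 0.72 [280. 252.] 157 [ 0.50
[... 2010 characters left out ...]
 -0.2074  0.0572] [0.7695 0.0257 0.2091]
spice_jar_yellow 0.62 [152. 163.] 507 [0.6537 0.2301 0.1506] [0.635  0.2146 0.0528] [0.688  0.2694 0.1576]
spice_jar_white 0.71 [148. 139.] 508 [0.707  0.2363 0.1495] [0.6887 0.2198 0.0558] [0.7343 0.2645 0.1554]
pepper_mill 0.71 [320. 228.] 1162 [ 0.5033 -0.1954  0.0665] [ 0.4618 -0.2483  0.0541] [ 0.5384 -0.1453  0.1478]
pepper_mill 0.62 [364. 223.] 638 [ 0.5096 -0.2779  0.1903] [ 0.485  -0.3077  0.0649] [ 0.5352 -0.2639  0.2127]
soap_bottle 0.73 [365. 159.] 1034 [ 0.6579 -0.2732  0.2078] [ 0.6434 -0.323   0.0516] [ 0.7001 -0.2509  0.3111]
soap_bottle 0.38 [319. 228.] 1064 [ 0.5023 -0.1947  0.0671] [ 0.4628 -0.2365  0.0586] [ 0.5374 -0.1452  0.1478]
```

```bash
python3 -c "
import cv2,numpy as np
cv2.imwrite('pics/both.png',cv2.resize(np.hstack([cv2.imread('pics/side0.png'),cv2.imread('pics/top0.png')]),(800,300)))"
```

```text
(no output)
```

View pics/both.png

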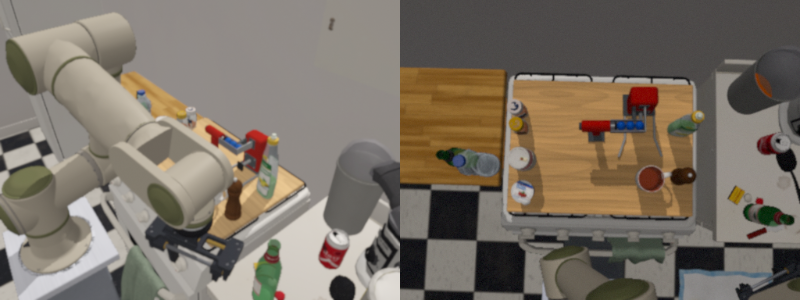

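```bash
python3 - <<'E'
from h import *
np.set_printoptions(precision=4,suppress=True)
c=manip.camera("top"); W,ok=pts(c)
d=manip.silhouettes("dispenser","top")[0]["mask"]; d=cv2.dilate(d.astype(np.uint8),np.ones((5,5)))>0
z=W[...,2]
m=d&ok&(abs(z-.207)<.004)&(W[...,0]>.68)
r=cv2.minAreaRect((W[m][:,:2]*1000).astype(np.float32)); print("column",m.sum(),r,W[m].mean(0))
m=d&ok&(z>.165)&(W[...,1]>-.08)&(W[...,0]<.72); p=W[m]
u,s,vt=np.linalg.svd(p[:,:2]-p[:,:2].mean(0),full_matrices=False); print("barrel",m.sum(),p.mean(0),p[:,:2].min(0),p[:,:2].max(0),vt[0])
d=manip.silhouettes("mug","top")[0]["mask"]; d=cv2.dilate(d.astype(np.uint8),np.ones((9,9)))>0
m=d&ok&(abs(z-.146)<.004)&(W[...,1]>-.25); (x,y),rr=cv2.minEnclosingCircle((W[m][:,:2]*1000).astype(np.float32)); print("rim",m.sum(),x,y,rr,W[m].mean(0))
m=d&ok&(z>.07)&(z<.14)&(np.hypot(W[...,0]*1000-x,W[...,1]*1000-y)>43)
print("out",m.sum()); print(W[m][np.argsort(W[m][:,1])][::3])
a=cv2.resize(c["frame"][115:265,270:400],(520,600),interpolation=cv2.INTER_CUBIC); cv2.imwrite("pics/z1.png",a)
for n in range(0,1): pass
b=d.copy()
E
```

```text
column 751 ((742.7228393554688, -154.12454223632812), (56.657440185546875, 79.22471618652344), 1.5035141706466675) [ 0.7442 -0.1534  0.2067]
barrel 752 [ 0.6517 -0.0213  0.1896] [ 0.6337 -0.0794] [0.6733 0.0386] [-0.0513  0.9987]
rim 154 499.5639953613281 -185.61647033691406 41.96931076049805 [ 0.5   -0.186  0.146]
out 98
[[ 0.5282 -0.2707  0.0706]
 [ 0.5248 -0.2682  0.0938]
 [ 0.5196 -0.2672  0.0985]
 [ 0.517  -0.2665  0.1017]
 [ 0.507  -0.2663  0.1033]
 [ 0.5151 -0.2656  0.071 ]
 [ 0.5074 -0.2654  0.0721]
 [ 0.5045 -0.2653  0.1078]
 [ 0.5196 -0.2651  0.0964]
 [ 0.5121 -0.265   0.0975]
 [ 0.507  -0.2648  0.0986]
 [ 0.5071 -0.264   0.0906]
 [ 0.5172 -0.2637  0.0915]
 [ 0.5185 -0.251   0.1272]
 [ 0.5241 -0.2488  0.1017]
 [ 0.5135 -0.2477  0.1317]
 [ 0.5233 -0.2462  0.1268]
 [ 0.5109 -0.2443  0.1363]
 [ 0.5206 -0.2428  0.1312]
 [ 0.5108 -0.2419  0.1362]
 [ 0.5083 -0.2396  0.1356]
 [ 0.5156 -0.2395  0.1359]
 [ 0.5083 -0.2372  0.1357]
 [ 0.5106 -0.2365  0.1388]
 [ 0.5058 -0.2345  0.1369]
 [ 0.5154 -0.2343  0.1376]
 [ 0.5204 -0.2333  0.1296]
 [ 0.5154 -0.2321  0.1361]
 [ 0.5081 -0.2318  0.1383]
 [ 0.5056 -0.2298  0.1362]
 [ 0.5032 -0.2295  0.1379]
 [ 0.5128 -0.2294  0.1376]
 [ 0.5176 -0.2271  0.1368]]
```

View pics/z1.png

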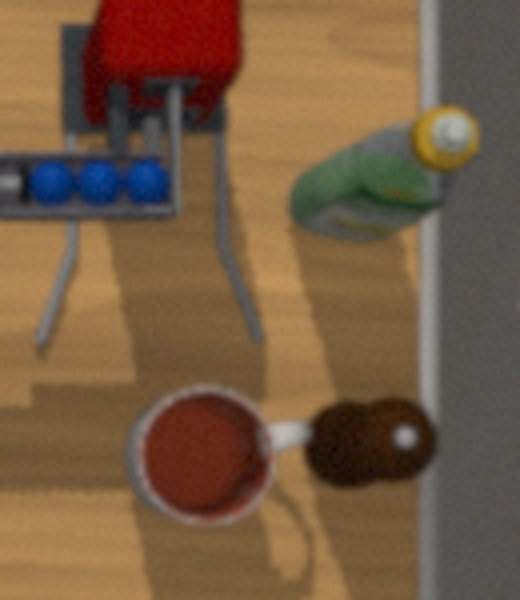

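The zoomed picture shows the mug rim centred at crop pixel (205,455). Its handle points right to (310,432), almost touching the pepper mill at (340,440). The lane's rails, trough and balls are above it.

The tool can only point down. So I'll grip the mug across its diameter, turn the handle back toward the robot, re-grip by the handle at paddle height and push.

```bash
python3 - <<'E'
from h import *
np.set_printoptions(precision=4,suppress=True)
from scipy.optimize import least_squares
def circ(p): 
    r=least_squares(lambda q:np.hypot(p[:,0]-q[0],p[:,1]-q[1])-q[2],[*p[:,:2].mean(0),.03],loss='soft_l1',f_scale=.002); return r.x
for n in("top","side"):
    c=manip.camera(n); W,ok=pts(c); z=W[...,2]
    m0=ok&(np.hypot(W[...,0]-.508,W[...,1]+.285)<.045)&(W[...,1]<-.253)
    for a in np.arange(.06,.22,.02):
        p=W[m0&(z>a)&(z<a+.02)]
        if len(p)>15: print(n,round(a,2),len(p),circ(p),p[:,:2].min(0),p[:,:2].max(0))
    p=W[ok&(abs(z-.146)<.003)&(np.hypot(W[...,0]-.5,W[...,1]+.186)<.05)]
    if len(p)>20: print("rim",n,len(p),circ(p))
    p=W[ok&(z>.062)&(z<.068)&(np.hypot(W[...,0]-.61,W[...,1]+.157)<.12)]
    # soap
    p=W[ok&(z>.07)&(z<.25)&(np.hypot(W[...,0]-.66,W[...,1]+.29)<.06)]; print("soap",np.percentile(p,[2,98],0))
    # trough points
    p=W[ok&(z>.17)&(z<.2)&(W[...,0]<.69)&(W[...,0]>.6)&(W[...,1]>-.2)&(W[...,1]<.06)]; print("trough",np.percentile(p,[1,99],0))
o=manip.get_obs(); R=Rn.from_rotvec(o["ee_rot"]).as_matrix(); print(R)
print(R.T@(np.array([.4996,-.1856,.22])-o["tool_pos"]))
E
```

```text
top 0.06 58 [ 0.5104 -0.292   0.0283] [ 0.4821 -0.2972] [ 0.5441 -0.2619]
top 0.08 55 [ 0.5105 -0.2899  0.0258] [ 0.4849 -0.2991] [ 0.5354 -0.2633]
top 0.1 86 [ 0.5111 -0.2913  0.0235] [ 0.4852 -0.2994] [ 0.5353 -0.2643]
top 0.12 25 [ 0.5114 -0.2913  0.0206] [ 0.4925 -0.2833] [ 0.5267 -0.2694]
top 0.16 26 [ 0.5118 -0.2898  0.0244] [ 0.488  -0.2858] [ 0.5301 -0.265 ]
top 0.18 243 [ 0.512  -0.2881  0.0202] [ 0.488  -0.3121] [ 0.5367 -0.2638]
top 0.2 128 [ 0.512  -0.2899  0.0103] [ 0.4972 -0.304 ] [ 0.527  -0.2739]
rim top 136 [ 0.4999 -0.1858  0.0399]
soap [[ 0.6432 -0.3084  0.0763]
 [ 0.6829 -0.2506  0.2476]]
trough [[ 0.6352 -0.1589  0.1719]
 [ 0.6858  0.0358  0.1982]]
side 0.06 146 [ 0.5137 -0.288   0.0277] [ 0.4837 -0.3183] [ 0.5487 -0.2687]
side 0.08 112 [ 0.5134 -0.2875  0.0267] [ 0.4848 -0.3154] [ 0.5268 -0.2703]
side 0.1 150 [ 0.514  -0.2869  0.0241] [ 0.4856 -0.3141] [ 0.5307 -0.253 ]
side 0.12 92 [ 0.5136 -0.288   0.0195] [ 0.4928 -0.3089] [ 0.5208 -0.2757]
side 0.14 73 [ 0.5132 -0.2883  0.0207] [ 0.4908 -0.3117] [ 0.5227 -0.2793]
side 0.16 109 [ 0.5142 -0.2874  0.0236] [ 0.4895 -0.3138] [ 0.5293 -0.2705]
side 0.18 165 [ 0.5131 -0.288   0.0214] [ 0.4885 -0.314 ] [ 0.5346 -0.2825]
side 0.2 74 [ 0.514  -0.2946  0.008 ] [ 0.5013 -0.305 ] [ 0.528  -0.2834]
soap [[ 0.6446 -0.3233  0.0744]
 [ 0.6762 -0.2613  0.2464]]
trough [[ 0.6358 -0.161   0.1705]
 [ 0.6882  0.0289  0.1981]]
[[ 0.8948  0.4465  0.    ]
 [ 0.4465 -0.8948  0.    ]
 [ 0.     -0.     -1.    ]]
[ 0.3642 -0.1359  0.0327]
```

```bash
cat > rel.py <<'E'
# python3 rel.py x y z azimuth_deg_of_tool_y -> shift in cm, turn; and state
import sys; from h import *
o=manip.get_obs(); R=Rn.from_rotvec(o["ee_rot"]).as_matrix()
t=np.array([float(a) for a in sys.argv[1:4]]); az=float(sys.argv[4])
cur=np.degrees(np.arctan2(R[1,1],R[0,1]))
d=R.T@(t-o["tool_pos"])*100; turn=-((az-cur+180)%360-180)
print("shift cm",d.round(2),"turn",np.radians(turn).round(3)); print("pos",o["tool_pos"].round(4),"ty az",cur.round(2),"q",o["qpos"].round(2),"F",o["ft_force"].round(2),"open",o["opening"].round(4),"ff",o["finger_force"].round(1),"t",o["t"].round(2))
E
python3 -m creep '[[4,-1.5,0,-0.12],[8,-3,0,-0.24],[12,-4.5,0,-0.36],[16,-6,0,-0.48],[20,-7.5,0,-0.6],[24,-9,0,-0.72],[28,-10.5,0,-0.84],[32,-12,0,-0.96]]' 1
python3 rel.py .4998 -.186 .19 11
```

```text
t: 2.22
tool_pos: [0.4625, -0.2239, 0.2529]
ee_rot: [2.373, 2.058, 0.0]
ft_force: [0.4, -1.0, 0.5]
opening: 0.0879
finger_force: 0.0
shift cm [4.28 3.15 6.29] turn -0.334Traceback (most recent call last):
  File "rel.py", line 7, in <module>
    print("shift cm",d.round(2),"turn",np.radians(turn).round(3)); print("pos",o["tool_pos"].round(4),"ty az",cur.round(2),"q",o["qpos"].round(2),"F",o["ft_force"].round(2),"open",o["opening"].round(4),"ff",o["finger_force"].round(1),"t",o["t"].round(2))
                                                                                                                                                                                    ^^^^^^^^^^^^^^^^^^
AttributeError: 'float' object has no attribute 'round'
```

```bash
sed -i 's/o\["t"\].round(2)/round(float(o["t"]),2)/; s/o\["opening"\].round(4)/round(float(o["opening"]),4)/; s/o\["finger_force"\].round(1)/round(float(o["finger_force"]),1)/' rel.py
python3 -m creep '[[1,0.8,1,-0.1],[2,1.6,2,-0.2],[3.5,2.5,3,-0.3],[4.3,3.1,4,-0.33],[4.3,3.15,5,-0.33],[4.3,3.15,6.3,-0.33],[4.3,3.15,6.3,-0.33],[4.3,3.15,6.3,-0.33]]' >/dev/null
python3 rel.py .4998 -.186 .108 11
python3 - <<'E'
from h import *
c=manip.camera("side"); cv2.imwrite("pics/s2.png",cv2.resize(c["frame"][180:330,200:370],(680,600),interpolation=cv2.INTER_CUBIC))
E
```

```text
shift cm [0.2  0.18 8.14] turn -0.012
pos [ 0.4984 -0.1883  0.1894] ty az 10.29 q [-0.58  0.39  1.57 -0.    1.19 -0.76] F [-0.54 -0.5   0.06] open 0.0881 ff 0.0 t 2.88
```

View pics/s2.png

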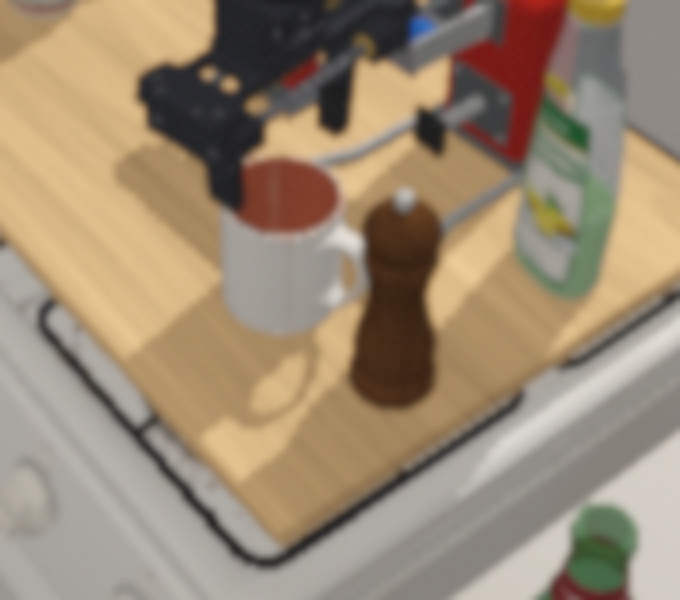

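```bash
python3 -m creep '[[0,0,0,-0.01],[0,0,0,-0.01],[0,0,0,-0.01],[0,0,0.5,-0.01],[0,0,1,-0.01],[0,0,1,-0.01],[0,0,1,-0.01],[0,0,1,-0.01]]' >/dev/null
python3 rel.py .4998 -.186 .108 11
```

```text
shift cm [0.16 0.12 7.17] turn 0.0
pos [ 0.4989 -0.1878  0.1797] ty az 11.0 q [-0.58  0.4   1.58  0.    1.17 -0.77] F [-0.35  0.39  0.09] open 0.0883 ff 0.0 t 3.6
```

```bash
python3 -m creep '[[0.15,0.12,0,0],[0.15,0.12,0.5,0],[0.15,0.12,1,0],[0.15,0.12,1.5,0],[0.15,0.12,2,0],[0.15,0.12,2.5,0],[0.15,0.12,2.5,0],[0.15,0.12,2.5,0]]' 
python3 rel.py .4998 -.186 .108 11
```

```text
t: 4.27
tool_pos: [0.4997, -0.1861, 0.1544]
ee_rot: [-1.998, -2.424, 0.0]
ft_force: [0.3, 0.6, 0.0]
opening: 0.0882
finger_force: 0.0
shift cm [0.01 0.01 4.64] turn -0.0
pos [ 0.4997 -0.1861  0.1544] ty az 11.0 q [-0.58  0.43  1.61  0.    1.11 -0.77] F [0.3  0.62 0.03] open 0.0882 ff 0.0 t 4.27
```

```bash
python3 -m creep '[[0,0,0.6,0],[0,0,1.2,0],[0,0,2,0],[0,0,3,0],[0,0,4,0],[0,0,4.6,0],[0,0,4.6,0],[0,0,4.6,0]]' 
python3 -m creep '[[0,0,0,0],[0,0,0,0],[0,0,0,0],[0,0,0,0],[0,0,0,0],[0,0,0,0],[0,0,0,0],[0,0,0,0]]' 0.8 15
python3 rel.py .500 -.150 .108 -88
```

```text
t: 4.93
tool_pos: [0.4997, -0.1861, 0.1084]
ee_rot: [-1.998, -2.424, 0.0]
ft_force: [-0.1, -0.4, 0.6]
opening: 0.0887
finger_force: 0.0
t: 5.6
tool_pos: [0.5001, -0.1862, 0.1091]
ee_rot: [1.998, 2.423, 0.0]
ft_force: [2.2, 0.4, 3.9]
opening: 0.0817
finger_force: 15.0
shift cm [3.56 0.68 0.11] turn 1.728
pos [ 0.5001 -0.1862  0.1091] ty az 11.0 q [-0.58  0.49  1.65  0.    1.   -0.77] F [2.24 0.38 3.88] open 0.0817 ff 15.0 t 5.6
```

```bash
python3 -m creep '[[1,0.2,0,0],[2,0.4,0,0],[3,0.6,0,0],[3.6,0.7,0,0.1],[3.6,0.7,0,0.2],[3.6,0.7,0,0.3],[3.6,0.7,0,0.4],[3.6,0.7,0,0.5]]' 
python3 -m creep '[[0,0,0,0.1],[0,0,0,0.2],[0,0,0,0.3],[0,0,0,0.4],[0,0,0,0.5],[0,0,0,0.6],[0,0,0,0.7],[0,0,0,0.8]]' 
python3 -m creep '[[0,0,0,0.1],[0,0,0,0.2],[0,0,0,0.3],[0,0,0,0.4],[0,0,0,0.43],[0,0,0,0.43],[0,0,0,0.43],[0,0,0,0.43]]' 
python3 rel.py .44 -.150 .18 -88
python3 - <<'E'
from h import *
c=manip.camera("top"); cv2.imwrite("pics/t3.png",cv2.resize(c["frame"][115:265,270:400],(520,600),interpolation=cv2.INTER_CUBIC))
E
```

```text
t: 6.27
tool_pos: [0.4994, -0.1481, 0.1088]
ee_rot: [-2.538, -1.848, 0.001]
ft_force: [-1.7, 0.7, 6.3]
opening: 0.0813
finger_force: 15.0
t: 6.93
tool_pos: [0.4996, -0.1479, 0.1088]
ee_rot: [-3.058, -0.714, 0.001]
ft_force: [-1.1, 2.1, 5.3]
opening: 0.0815
finger_force: 15.0
t: 7.6
tool_pos: [0.4997, -0.148, 0.1088]
ee_rot: [-3.14, -0.052, 0.0]
ft_force: [0.6, 2.9, 5.8]
opening: 0.0811
finger_force: 15.0
shift cm [-5.97 -0.01 -7.12] turn -0.002
pos [ 0.4997 -0.148   0.1088] ty az -88.09 q [-0.51  0.47  1.69  0.    0.99  1.02] F [0.56 2.9  5.75] open 0.0811 ff 15.0 t 7.6
```

View pics/t3.png

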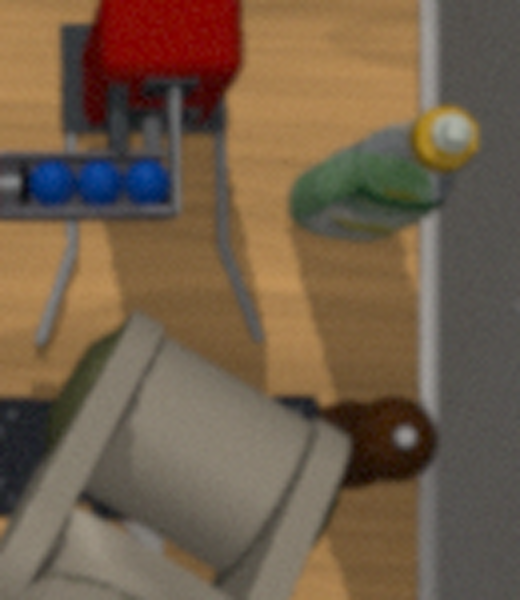

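The top view shows the handle end at crop (145,530), pointing back toward the robot. The mill at (405,437) hasn't moved. Next: release, rise and step back over the handle.

```bash
python3 -m creep '[[0,0,0,0],[0,0,0,0],[0,0,0,0],[0,0,0,0],[0,0,-0.5,0],[0,0,-1.5,0],[0,0,-3,0],[0,0,-5,0]]' 1 15
python3 -m creep '[[0,0,-2.5,0],[-2,0,-3,0],[-5,0,-3,0],[-8,0,-3,0],[-11,0,-3,0],[-14,0,-3,0],[-14,0,-3,0],[-14,0,-3,0]]' 
python3 - <<'E'
from h import *
np.set_printoptions(precision=4,suppress=True)
from scipy.optimize import least_squares
def circ(p): 
    return least_squares(lambda q:np.hypot(p[:,0]-q[0],p[:,1]-q[1])-q[2],[*p[:,:2].mean(0),.03],loss='soft_l1',f_scale=.002).x
for n in("top","side"):
    c=manip.camera(n); W,ok=pts(c); z=W[...,2]
    near=ok&(np.hypot(W[...,0]-.5,W[...,1]+.148)<.085)
    p=W[near&(abs(z-.146)<.003)&(np.hypot(W[...,0]-.5,W[...,1]+.148)<.05)]
    if len(p)>10: q=circ(p); print("rim",n,len(p),q)
    h=W[near&(z>.07)&(z<.14)&(np.hypot(W[...,0]-q[0],W[...,1]-q[1])>.044)&(W[...,0]<q[0]-.03)]
    if len(h): print("handle",n,len(h),h.mean(0),h.min(0),h.max(0),"az",np.degrees(np.arctan2(*(h.mean(0)[:2]-q[:2])[::-1])))
    b=c["frame"][140:290,240:400]; cv2.imwrite(f"pics/{n}4.png",cv2.resize(b,(400,375),interpolation=cv2.INTER_CUBIC))
cv2.imwrite("pics/c4.png",np.hstack([cv2.imread("pics/top4.png"),cv2.imread("pics/side4.png")]))
E
python3 rel.py .44 -.150 .18 -88
```

```text
t: 8.32
tool_pos: [0.4994, -0.1493, 0.1593]
ee_rot: [-3.14, -0.051, 0.002]
ft_force: [0.9, -0.9, 0.2]
opening: 0.0882
finger_force: 0.0
t: 8.98
tool_pos: [0.3596, -0.1543, 0.1898]
ee_rot: [3.14, 0.049, 0.002]
ft_force: [0.4, -0.4, 0.1]
opening: 0.0879
finger_force: 0.0
rim top 139 [ 0.4986 -0.1485  0.04  ]
handle top 78 [ 0.4432 -0.1536  0.1261] [ 0.4306 -0.163   0.0784] [ 0.4557 -0.1416  0.1398] az -174.75231736063674
rim side 110 [ 0.5001 -0.1482  0.0398]
handle side 101 [ 0.4421 -0.1566  0.1187] [ 0.4295 -0.1666  0.0781] [ 0.4597 -0.1451  0.1394] az -171.74181535447136
shift cm [ 7.95 -0.18  0.96] turn -0.002
pos [ 0.3606 -0.1544  0.1894] ty az -88.13 q [-0.71  0.09  1.96  0.    1.1   0.83] F [ 0.08 -0.12 -0.13] open 0.0884 ff 0.0 t 9.08
```

View pics/c4.png

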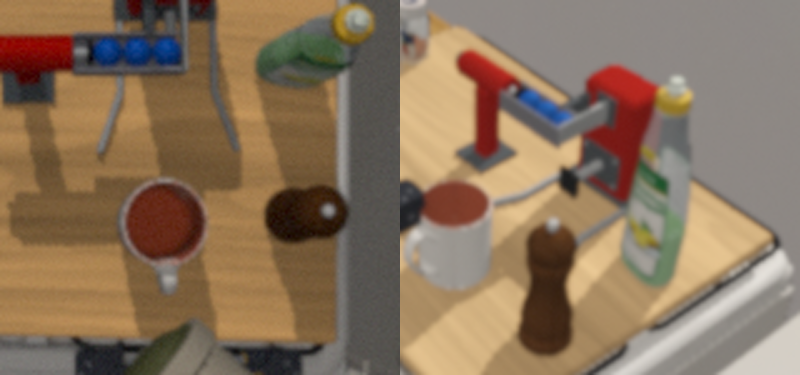

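Seen from above, the mug stands at left-crop (163,222) with its handle straight back at (168,275). The lane is ahead, and nothing else has moved. Now I'll grip the handle.

```bash
python3 rel.py .4400 -.1535 .175 -85
python3 -m creep '[[2,0,0.3,-0.02],[4,0,0.6,-0.05],[6,0,1.2,-0.05],[8,-0.1,1.4,-0.05],[8,-0.1,1.4,-0.05],[8,-0.1,1.4,-0.05],[8,-0.1,1.4,-0.05],[8,-0.1,1.4,-0.05]]' 0.75
python3 rel.py .4400 -.1535 .103 -85
```

```text
shift cm [7.93 0.17 1.46] turn -0.055
pos [ 0.3606 -0.1544  0.1894] ty az -88.13 q [-0.71  0.09  1.96  0.    1.1   0.83] F [ 0.08 -0.12 -0.13] open 0.0884 ff 0.0 t 9.08
t: 9.75
tool_pos: [0.4395, -0.1504, 0.1749]
ee_rot: [3.139, 0.13, -0.0]
ft_force: [0.4, -0.4, 0.3]
opening: 0.0662
finger_force: 0.0
shift cm [0.02 0.31 7.19] turn -0.004
pos [ 0.4395 -0.1504  0.1749] ty az -85.25 q [-0.58  0.26  1.78 -0.    1.1   0.91] F [ 0.44 -0.42  0.33] open 0.0662 ff 0.0 t 9.75
```

```bash
python3 -m creep '[[0,0.3,0,0],[0,0.3,1,0],[0,0.3,2.5,0],[0,0.3,4,0],[0,0.3,5.5,0],[0,0.3,6.6,0],[0,0.3,7.2,0],[0,0.3,7.2,0]]'
python3 -m creep '[[0,0,0,0],[0,0,0,0],[0,0,0,0],[0,0,0,0],[0,0,0,0],[0,0,0,0],[0,0,0,0],[0,0,0,0]]' 0 20
python3 rel.py .4400 -.1535 .103 -88
python3 - <<'E'
from h import *
from scipy.optimize import least_squares
c=manip.camera("side"); W,ok=pts(c); z=W[...,2]
p=W[ok&(abs(z-.146)<.003)&(np.hypot(W[...,0]-.5,W[...,1]+.148)<.055)]
print(len(p),least_squares(lambda q:np.hypot(p[:,0]-q[0],p[:,1]-q[1])-.04,[.5,-.15],loss='soft_l1',f_scale=.002).x if len(p)>9 else 0)
E
```

```text
t: 10.42
tool_pos: [0.4395, -0.1535, 0.102]
ee_rot: [-3.138, -0.129, 0.002]
ft_force: [0.7, -0.0, 0.4]
opening: 0.0659
finger_force: 0.0
t: 11.08
tool_pos: [0.4402, -0.1535, 0.1029]
ee_rot: [3.139, 0.13, 0.001]
ft_force: [0.5, -0.6, 1.1]
opening: 0.0213
finger_force: 18.7
shift cm [-0.02 -0.   -0.01] turn 0.048
pos [ 0.4402 -0.1535  0.1029] ty az -85.26 q [-0.59  0.37  1.85  0.    0.91  0.9 ] F [ 0.48 -0.6   1.12] open 0.0213 ff 18.7 t 11.08
54 [ 0.49986013 -0.14840956]
```

```bash
python3 -m creep '[[1,0.1,0,0.01],[2.2,0.25,0,0.02],[3.5,0.4,0,0.03],[5,0.6,0,0.045],[6.5,0.8,0,0.045],[8,1,0,0.045],[8.9,1.1,0,0.045],[8.9,1.1,0,0.045]]' - 30
python3 rel.py .553 -.157 .103 -87.8
python3 - <<'E'
from h import *
np.set_printoptions(precision=4,suppress=True)
from scipy.optimize import least_squares
for n in("top","side"):
    c=manip.camera(n); W,ok=pts(c); z=W[...,2]
    p=W[ok&(abs(z-.146)<.003)&(np.hypot(W[...,0]-.59,W[...,1]+.155)<.06)]
    print(n,len(p),least_squares(lambda q:np.hypot(p[:,0]-q[0],p[:,1]-q[1])-.04,[.59,-.155],loss='soft_l1',f_scale=.002).x if len(p)>9 else 0)
    b=c["frame"][140:290,240:400]; cv2.imwrite(f"pics/{n}5.png",cv2.resize(b,(400,375),interpolation=cv2.INTER_CUBIC))
cv2.imwrite("pics/c5.png",np.hstack([cv2.imread("pics/top5.png"),cv2.imread("pics/side5.png")]))
E
```

```text
t: 11.8
tool_pos: [0.5308, -0.1571, 0.1027]
ee_rot: [3.141, 0.06, 0.002]
ft_force: [2.7, -0.2, 1.4]
opening: 0.0214
finger_force: 27.8
shift cm [ 2.22  0.08 -0.02] turn -0.0
pos [ 0.5308 -0.1571  0.1027] ty az -87.8 q [-0.5   0.53  1.59  0.    1.02  1.03] F [ 2.73 -0.22  1.39] open 0.0214 ff 27.8 t 11.8
top 62 [ 0.589  -0.1545]
side 41 [ 0.5896 -0.154 ]
```

View pics/c5.png

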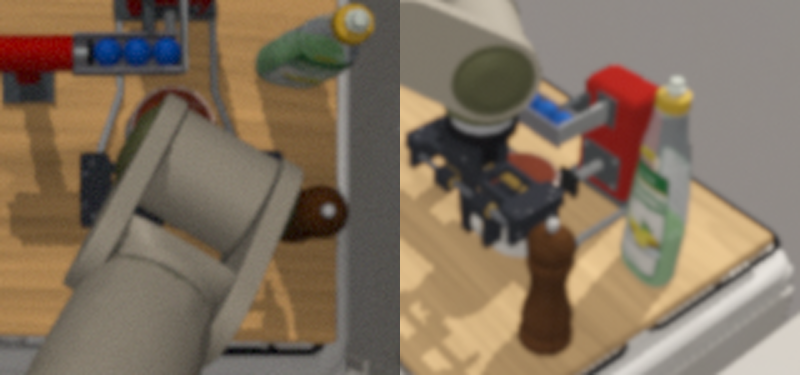

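The mug is between the flared rails at (172,115), the mill at (325,212) is clear of the gripper, and the trough is ahead. Pushing on gently.

```bash
python3 -m creep '[[0.3,0.03,0,0],[0.7,0.06,0,0],[1.1,0.1,0,0],[1.5,0.12,0,0],[1.9,0.15,0,0],[2.3,0.2,0,0],[2.3,0.2,0,0],[2.3,0.2,0,0]]' - 35
python3 rel.py .591 -.1598 .103 -87.8
python3 -m creep '[[0.3,0.03,0,0],[0.6,0.06,0,0],[0.9,0.09,0,0],[1.2,0.12,0,0],[1.5,0.12,0,0],[1.8,0.13,0,0],[2,0.14,0,0],[2,0.14,0,0]]'
python3 rel.py .591 -.1598 .103 -87.8
```

```text
t: 12.57
tool_pos: [0.5534, -0.1583, 0.1028]
ee_rot: [3.141, 0.059, 0.003]
ft_force: [2.0, 0.1, 1.0]
opening: 0.0208
finger_force: 32.6
shift cm [ 3.75  0.3  -0.02] turn -0.001
pos [ 0.5534 -0.1583  0.1028] ty az -87.83 q [-0.48  0.58  1.52  0.    1.04  1.05] F [2.02 0.07 0.99] open 0.0208 ff 32.6 t 12.57
t: 13.23
tool_pos: [0.5707, -0.1588, 0.1028]
ee_rot: [-3.14, -0.06, 0.01]
ft_force: [-18.5, 0.2, 12.8]
opening: 0.0211
finger_force: 36.4
shift cm [ 2.03  0.18 -0.03] turn -0.0
pos [ 0.5707 -0.1588  0.1028] ty az -87.8 q [-0.47  0.61  1.46 -0.    1.08  1.07] F [-18.53   0.21  12.8 ] open 0.0211 ff 36.4 t 13.23
```

```bash
python3 -m creep '[[0,0,0,0],[0,0,0,0],[0,0,0,0],[0,0,0,0],[0,0,0,0],[0,0,0,0],[0,0,0,0],[0,0,0,0]]'
python3 rel.py .591 -.1598 .103 -87.8
python3 - <<'E'
from h import *
np.set_printoptions(precision=4,suppress=True)
from scipy.optimize import least_squares
for n in("top","side"):
    c=manip.camera(n); W,ok=pts(c); z=W[...,2]
    p=W[ok&(abs(z-.147)<.005)&(np.hypot(W[...,0]-.63,W[...,1]+.157)<.05)]
    print(n,len(p))
    if len(p)>9:
        q=least_squares(lambda q:np.hypot(p[:,0]-q[0],p[:,1]-q[1])-.04,[.63,-.155],loss='soft_l1',f_scale=.002).x; print(q, np.linalg.lstsq(np.c_[p[:,:2]-q,np.ones(len(p))],p[:,2],rcond=None)[0])
    b=c["frame"][140:240,260:360]; cv2.imwrite(f"pics/{n}6.png",cv2.resize(b,(400,400),interpolation=cv2.INTER_CUBIC))
cv2.imwrite("pics/c6.png",np.hstack([cv2.imread("pics/top6.png"),cv2.imread("pics/side6.png")]))
E
```

```text
t: 13.9
tool_pos: [0.5706, -0.1587, 0.1028]
ee_rot: [-3.14, -0.06, 0.009]
ft_force: [-17.4, -0.3, 11.7]
opening: 0.0211
finger_force: 36.3
shift cm [ 2.03  0.19 -0.03] turn -0.0
pos [ 0.5706 -0.1587  0.1028] ty az -87.81 q [-0.47  0.61  1.46 -0.    1.08  1.07] F [-17.4   -0.27  11.7 ] open 0.0211 ff 36.3 t 13.9
top 18
[ 0.6295 -0.1544] [-0.0226 -0.1114  0.1441]
side 31
[ 0.6298 -0.1566] [-0.0989 -0.0318  0.1488]
```

View pics/c6.png

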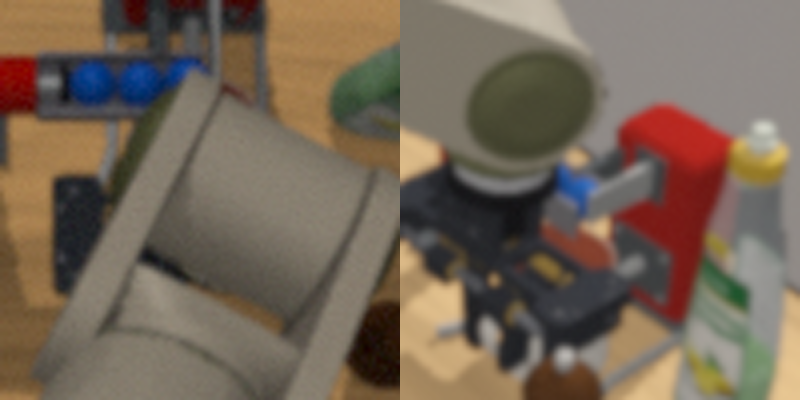

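The gripper body stays clear of the trough and the mug is upright under it. The last balls show at left-crop (95,80) to (185,75). Continuing to the stop.

```bash
python3 -m creep '[[0.2,0.02,0,0],[0.4,0.04,0,0],[0.6,0.06,0,0],[0.8,0.08,0,0],[1,0.1,0,0],[1.2,0.1,0,0],[1.4,0.1,0,0],[1.4,0.1,0,0]]'
python3 rel.py .591 -.1598 .103 -87.8
```

```text
t: 14.67
tool_pos: [0.5848, -0.159, 0.1028]
ee_rot: [-3.14, -0.061, 0.01]
ft_force: [-16.7, 1.6, 12.6]
opening: 0.0213
finger_force: 36.4
shift cm [ 0.62  0.1  -0.03] turn 0.0
pos [ 0.5848 -0.159   0.1028] ty az -87.79 q [-0.46  0.64  1.41 -0.    1.1   1.08] F [-16.71   1.55  12.56] open 0.0213 ff 36.4 t 14.67
```

Force is steady at about 17 N. Now the last millimetres.

```bash
python3 -m creep '[[0.1,0,0,0],[0.2,0,0,0],[0.3,0.02,0,0],[0.4,0.03,0,0],[0.5,0.03,0,0],[0.5,0.03,0,0],[0.5,0.03,0,0],[0.5,0.03,0,0]]'
python3 rel.py .591 -.1598 .103 -87.8
python3 -m creep '[[0.05,0,0,0],[0.1,0,0,0],[0.15,0,0,0],[0.2,0,0,0],[0.2,0,0,0],[0.2,0,0,0],[0.2,0,0,0],[0.2,0,0,0]]'
python3 rel.py .591 -.1598 .103 -87.8
```

```text
t: 15.33
tool_pos: [0.5896, -0.1591, 0.1028]
ee_rot: [-3.14, -0.06, 0.01]
ft_force: [-18.6, 1.0, 12.6]
opening: 0.0206
finger_force: 36.6
shift cm [ 0.13  0.07 -0.02] turn 0.0
pos [ 0.5896 -0.1591  0.1028] ty az -87.79 q [-0.45  0.65  1.39 -0.    1.11  1.08] F [-18.6    1.01  12.6 ] open 0.0206 ff 36.6 t 15.33
t: 16.0
tool_pos: [0.5916, -0.159, 0.1028]
ee_rot: [-3.14, -0.061, 0.01]
ft_force: [-18.3, 1.7, 11.8]
opening: 0.0212
finger_force: 36.6
shift cm [-0.06  0.08 -0.02] turn 0.0
pos [ 0.5916 -0.159   0.1028] ty az -87.79 q [-0.45  0.65  1.39 -0.    1.11  1.08] F [-18.3    1.66  11.78] open 0.0212 ff 36.6 t 16.0
```

```bash
for i in 1; do python3 -m creep '[[0.05,0,0,0],[0.1,0,0,0],[0.1,0,0,0],[0.1,0,0,0],[0.1,0,0,0],[0.1,0,0,0],[0.1,0,0,0],[0.1,0,0,0]]' | sed -n 2,4p; done
python3 -m creep '[[0.05,0,0,0],[0.1,0,0,0],[0.1,0,0,0],[0.1,0,0,0],[0.1,0,0,0],[0.1,0,0,0],[0.1,0,0,0],[0.1,0,0,0]]' | sed -n 2,4p
python3 - <<'E'
from h import *
for n in("top","side"):
    c=manip.camera(n)
    b=c["frame"][130:230,250:350]; cv2.imwrite(f"pics/{n}7.png",cv2.resize(b,(400,400),interpolation=cv2.INTER_CUBIC))
cv2.imwrite("pics/c7.png",np.hstack([cv2.imread("pics/top7.png"),cv2.imread("pics/side7.png")]))
E
```

```text
tool_pos: [0.5919, -0.1589, 0.1028]
ee_rot: [-3.139, -0.061, 0.013]
ft_force: [-23.2, 2.6, 14.1]
tool_pos: [0.5927, -0.1589, 0.1028]
ee_rot: [-3.139, -0.061, 0.014]
ft_force: [-24.6, 2.3, 15.7]
```

View pics/c7.png

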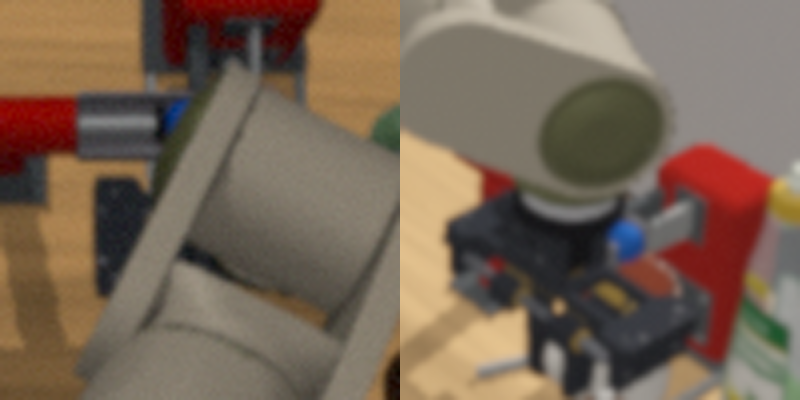

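The top view shows the plunger rod far out, at (80–160,125), with one blue ball at (175,120). The gate is open and balls are dropping. The force has risen to 24 N, so this is the stop. I'll press 0.5 mm more and hold.

```bash
python3 -m creep '[[0.05,0,0,0],[0.05,0,0,0],[0.05,0,0,0],[0.05,0,0,0],[0.05,0,0,0],[0.05,0,0,0],[0.05,0,0,0],[0.05,0,0,0]]' | sed -n 2,4p
python3 -m creep '[[0,0,0,0],[0,0,0,0],[0,0,0,0],[0,0,0,0],[0,0,0,0],[0,0,0,0],[0,0,0,0],[0,0,0,0]]' | sed -n 2,4p
python3 -m creep '[[0,0,0,0],[0,0,0,0],[0,0,0,0],[0,0,0,0],[0,0,0,0],[0,0,0,0],[0,0,0,0],[0,0,0,0]]' | sed -n 2,4p
python3 -m creep '[[0,0,0,0],[0,0,0,0],[0,0,0,0],[0,0,0,0],[0,0,0,0],[0,0,0,0],[0,0,0,0],[0,0,0,0]]' | sed -n 2,4p
python3 -m creep '[[0,0,0,0],[0,0,0,0],[0,0,0,0],[0,0,0,0],[0,0,0,0],[0,0,0,0],[0,0,0,0],[0,0,0,0]]' | sed -n 2,4p
cat > hold.py <<'E'
from h import *
for n in("top","side"):
    c=manip.camera(n); W,ok=pts(c)
    f=c["frame"].astype(int); bl=(f[...,0]>f[...,2]+60)&(f[...,0]>f[...,1]+40)&ok&(np.hypot(W[...,0]-.64,W[...,1]+.13)<.09)
    print(n,"blue",bl.sum(),np.median(W[bl],0).round(3) if bl.any() else "")
    b=c["frame"][130:230,250:350]; cv2.imwrite(f"pics/{n}8.png",cv2.resize(b,(400,400),interpolation=cv2.INTER_CUBIC))
cv2.imwrite("pics/c8.png",np.hstack([cv2.imread("pics/top8.png"),cv2.imread("pics/side8.png")]))
E
python3 hold.py; python3 rel.py .591 -.1598 .103 -87.8
```

```text
tool_pos: [0.5934, -0.1588, 0.1028]
ee_rot: [-3.139, -0.061, 0.013]
ft_force: [-23.7, 2.0, 15.1]
tool_pos: [0.5934, -0.1588, 0.1028]
ee_rot: [-3.139, -0.061, 0.013]
ft_force: [-23.7, 1.8, 14.4]
tool_pos: [0.5934, -0.1588, 0.1028]
ee_rot: [-3.139, -0.061, 0.013]
ft_force: [-22.2, 2.3, 14.6]
tool_pos: [0.5934, -0.1588, 0.1028]
ee_rot: [-3.139, -0.06, 0.013]
ft_force: [-23.6, 2.3, 14.9]
tool_pos: [0.5934, -0.1588, 0.1028]
ee_rot: [-3.139, -0.061, 0.013]
ft_force: [-23.4, 2.0, 14.7]
top blue 0 
side blue 0 
shift cm [-0.25  0.09 -0.02] turn 0.0
pos [ 0.5934 -0.1588  0.1028] ty az -87.79 q [-0.45  0.65  1.38 -0.    1.11  1.08] F [-22.74   1.84  15.05] open 0.0211 ff 37.5 t 20.87
```

View pics/c8.png

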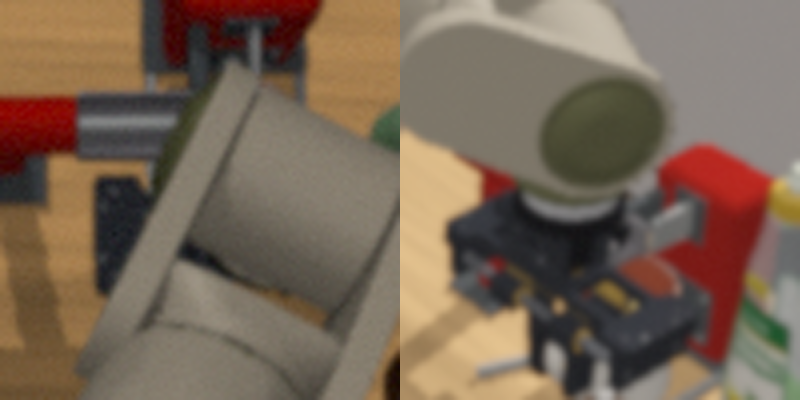

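No blue is visible in the trough any more, in either view. I'll hold 2.7 s longer to be sure, then ease off slowly.

```bash
python3 -m creep '[[0,0,0,0],[0,0,0,0],[0,0,0,0],[0,0,0,0],[0,0,0,0],[0,0,0,0],[0,0,0,0],[0,0,0,0]]' | sed -n 2,4p
python3 -m creep '[[0,0,0,0],[0,0,0,0],[0,0,0,0],[0,0,0,0],[0,0,0,0],[0,0,0,0],[0,0,0,0],[0,0,0,0]]' | sed -n 4p
python3 -m creep '[[0,0,0,0],[0,0,0,0],[0,0,0,0],[0,0,0,0],[0,0,0,0],[0,0,0,0],[0,0,0,0],[0,0,0,0]]' | sed -n 4p
python3 -m creep '[[0,0,0,0],[0,0,0,0],[0,0,0,0],[0,0,0,0],[0,0,0,0],[0,0,0,0],[0,0,0,0],[0,0,0,0]]' | sed -n 4p
python3 -m creep '[[-0.1,0,0,0],[-0.2,0,0,0],[-0.35,0,0,0],[-0.5,0,0,0],[-0.65,0,0,0],[-0.8,0,0,0],[-0.95,0,0,0],[-1.1,0,0,0]]' | sed -n 2,4p
python3 -m creep '[[-0.15,0,0,0],[-0.3,0,0,0],[-0.45,0,0,0],[-0.6,0,0,0],[-0.75,0,0,0],[-0.9,0,0,0],[-1.05,0,0,0],[-1.2,0,0,0]]' | sed -n 2,4p
python3 -m creep '[[-0.15,0,0,0],[-0.3,0,0,0],[-0.45,0,0,0],[-0.6,0,0,0],[-0.75,0,0,0],[-0.9,0,0,0],[-1.0,0,0,0],[-1.0,0,0,0]]'
```

```text
tool_pos: [0.5934, -0.1588, 0.1028]
ee_rot: [-3.139, -0.061, 0.013]
ft_force: [-23.1, 1.4, 15.5]
ft_force: [-23.1, 2.6, 15.4]
ft_force: [-22.9, 1.8, 14.9]
ft_force: [-23.2, 2.4, 14.8]
tool_pos: [0.5853, -0.1596, 0.1028]
ee_rot: [3.141, 0.06, 0.001]
ft_force: [1.2, 0.9, 3.5]
tool_pos: [0.5732, -0.1601, 0.1027]
ee_rot: [3.141, 0.059, 0.0]
ft_force: [0.2, 2.0, 3.6]
t: 25.53
tool_pos: [0.563, -0.1605, 0.1027]
ee_rot: [-3.141, -0.059, 0.001]
ft_force: [-1.0, 2.7, 3.3]
opening: 0.021
finger_force: 33.4
```

```bash
python3 -m creep '[[-0.1,0,0,0],[-0.2,0,0,0],[-0.3,0,0,0],[-0.4,0,0,0],[-0.5,0,0,0],[-0.6,0,0,0],[-0.6,0,0,0],[-0.6,0,0,0]]'|sed -n 2,4p
python3 -m creep '[[-0.1,0,0,0],[-0.2,0,0,0],[-0.3,0,0,0],[-0.4,0,0,0],[-0.5,0,0,0],[-0.6,0,0,0],[-0.6,0,0,0],[-0.6,0,0,0]]'|sed -n 2,4p
python3 - <<'E'
from h import *
from scipy.optimize import least_squares
for n in("top","side"):
    c=manip.camera(n); W,ok=pts(c); z=W[...,2]
    p=W[ok&(abs(z-.147)<.004)&(np.hypot(W[...,0]-.613,W[...,1]+.157)<.05)]
    print(n,len(p),least_squares(lambda q:np.hypot(p[:,0]-q[0],p[:,1]-q[1])-.04,[.61,-.155],loss='soft_l1',f_scale=.002).x if len(p)>9 else 0)
    f=c["frame"].astype(int); bl=(f[...,0]>f[...,2]+60)&(f[...,0]>f[...,1]+40)&ok&(np.hypot(W[...,0]-.64,W[...,1]+.13)<.09)
    print("blue",bl.sum(),np.median(W[bl],0).round(3) if bl.any() else "")
E
```

```text
tool_pos: [0.5573, -0.1607, 0.1027]
ee_rot: [-3.141, -0.059, -0.0]
ft_force: [1.8, 1.0, 3.4]
tool_pos: [0.5512, -0.1609, 0.1027]
ee_rot: [3.141, 0.059, -0.0]
ft_force: [1.6, -0.3, 2.5]
top 45 [ 0.60945922 -0.15811939]
blue 0 
side 41 [ 0.61060302 -0.15831469]
blue 0
```

```bash
python3 -m creep '[[0,0,0,0],[0,0,0,0],[0,0,0,0],[0,0,0,0],[0,0,0,0],[0,0,-0.3,0],[0,0,-1,0],[0,0,-2,0]]' 0.75
python3 -m creep '[[0,0,-1.5,0],[0,0,-3.5,0],[0,0,-6,0],[0,0,-8.5,0],[0,0,-11,0],[0,0,-13.5,0],[-2,0,-14,0],[-5,0,-14,0]]'
python3 -m creep '[[-2,0,0,0],[-5,0,0,0],[-8,0,0,0],[-11,0,0,0],[-14,0,0,0],[-16,0,0,0],[-16,0,0,0],[-16,0,0,0]]'
python3 - <<'E'
from h import *
from scipy.optimize import least_squares
for n in("top","side"):
    c=manip.camera(n); W,ok=pts(c); z=W[...,2]
    p=W[ok&(abs(z-.147)<.004)&(np.hypot(W[...,0]-.613,W[...,1]+.157)<.05)]
    print(n,len(p),least_squares(lambda q:np.hypot(p[:,0]-q[0],p[:,1]-q[1])-.04,[.61,-.155],loss='soft_l1',f_scale=.002).x if len(p)>9 else 0)
    b=c["frame"][130:260,240:370]; cv2.imwrite(f"pics/{n}9.png",cv2.resize(b,(400,400),interpolation=cv2.INTER_CUBIC))
cv2.imwrite("pics/c9.png",np.hstack([cv2.imread("pics/top9.png"),cv2.imread("pics/side9.png")]))
E
```

```text
t: 27.63
tool_pos: [0.5511, -0.1608, 0.123]
ee_rot: [-3.14, -0.059, 0.002]
ft_force: [-0.2, -0.1, -0.3]
opening: 0.0656
finger_force: 0.0
t: 28.3
tool_pos: [0.5022, -0.163, 0.2654]
ee_rot: [3.138, 0.061, 0.007]
ft_force: [0.2, -0.1, 0.3]
opening: 0.0664
finger_force: 0.0
t: 28.97
tool_pos: [0.3413, -0.169, 0.2639]
ee_rot: [3.139, 0.057, 0.003]
ft_force: [0.6, -0.2, -0.1]
opening: 0.0661
finger_force: 0.0
top 121 [ 0.60986128 -0.15777663]
side 116 [ 0.61071754 -0.1580591 ]
```

View pics/c9.png

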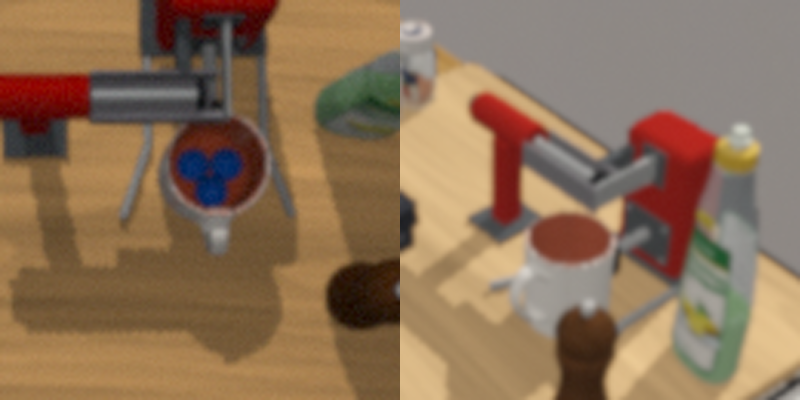

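The top view shows all three blue balls inside the mug, near (210,175). The mug stands upright, the paddle is out, and the bystanders haven't moved.

```bash
python3 -c "
from workcell import manip
print(manip.close_job())"
```

```text
the job is handed in; nothing more can be done
None
```

The job is handed in at about 29 s: the mug stands upright in the lane with all three balls in it, the paddle is back out, the arm is clear, and the other things haven't moved as far as the final pictures show.

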